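# Try the wide reel cone in its taper seat

### The arm

A 6-joint arm with a two-finger parallel gripper is mounted at the origin on the work surface. World frame = base frame: x ahead of the robot, y to its left, z up, the work surface at z = 0. Lengths are in m, angles in rad, forces in N, time in s.
With the tool pointing down it reaches from about 0.25 to 0.775 m from the base axis. Payload 4 kg.
Tool frame: the origin (TCP) lies on the centre line of the jaws, within the pads' length; the fingertips stand 17 mm ahead of it and the grasp point (between the pads) lies 2 mm behind it; z points along the fingers, y is the line along which they close (so a half turn about z gives the same grasp; the last joint's range is limited). The gripper opens to 94 mm and grips with 3 to 60 N. Pads are 16 mm wide; open, the fingers measure 119 mm over their backs; the gripper's body (75 mm by 177 mm) begins 78 mm behind the grasp point.
Start: joints at [-1.319, 0.087, 1.371, -0, 1.684, -0.103], TCP at [0.191, -0.516, 0.223] pointing down, gripper open.
Joint ranges: [-3.1, 3.1], [-0.76, 2.03], [0.27, 2.55], [-1.08, 4.22], [0.17, 2.65], [-2.57, 2.57]. Speed limits (rad/s): [2.79, 2.79, 3.14, 3.14, 3.14, 3.14].

### API

Orientations are given as [roll, pitch, yaw] about the fixed x, y, z axes, in that order (R = Rz(yaw) Ry(pitch) Rx(roll)).
In Python, from bench import robot gives the robot as it stands.
- The arm moves only by the tool servo_tool, never from a script. Its argument "plan" is a list of rows, each a list of 7 numbers: the shift along the tool's x, y, z normalised to -1 to 1, where 1 is 0.1 m, then the turn, a rotation vector about the tool's x, y, z normalised to -1 to 1, where 1 is pi/2 rad, then the finger opening in mm, from 0 to 94. In form: [[x, y, z, ax, ay, az, gripper], ...]. A call has 1 to 12 rows; each row is the pose to reach, as a shift and turn from the pose commanded when the call began, along the tool's axes at that moment; what a row does not reach only later rows make up. A row lasts 1/12 s, in which the tool goes at most 41.7 mm and 7.16 degrees, less where a joint would pass 70% of its speed; a pose out of reach is approached as far as the arm can. A call with a number of a shift or a turn outside -1 to 1 is refused whole. A call with a gripper value outside its range is refused whole. The fingers move at their own pace and stop on an object; the grip force is fixed at half the most. Time passes only in rows, so rows that repeat a pose let the fingers close. It gives the time, the measured TCP pose, the force, the opening and the grip force at its end, in the units of the state.
- robot.get_obs(): the state, without advancing time (a new reading comes with each control period).
- robot.snapshot(name): name is "scene" or "top" or "wrist"; returns the picture (420x560x3 uint8, red, green, blue); there is no depth.
- robot.camera_params(name): a dict with "camera_matrix" (3x3 intrinsics, pixels), "distortion" ([k1, k2, p1, p2, k3] as OpenCV has them; the pictures are not rectified), "rvec" (rotation vector, rad) and "tvec" (3), from world to camera coordinates, as OpenCV has them; the wrist camera has in their place "tool_from_camera" (4x4, takes a point from camera to tool coordinates, whose origin is the TCP and whose axes are the flange's). Camera axes: x right, y down, z forward; pixel columns grow to the right and rows downward; lengths in m; the calibration is good to about 2 mm. A picture is of the moment at which its call begins: read the wrist's pose just before it. camera_params takes no time and is no camera call.
- robot.close_job(): hands the job in; it is judged then, once.
Trained networks look in the newest picture that a camera, given by its name, has taken for a name from the list of things; names that differ only in an ending like _2 or _b are one class to them, and where a whole thing is asked for, a point or a joint stands for the part that bears it (a point fixed in the world has none). Each returns a list of dicts, best first, with "conf" (0 to 1); they miss things now and then, are a little off and sometimes report something else, mostly with a low value. They report only what shows in the picture. A call takes as long as a camera call. They do not tell look-alikes from the thing itself.
- robot.find_in(thing, camera): "extent" ([centre column, centre row, width, height] in pixels, round what is visible of it).
The state is a dict: "time": time; "joint_positions": joint angles; "qvel": joint speeds; "joint_torque": joint torques, N m; "tool_pos": TCP position; "ee_rot": TCP orientation; "wrist_force": force on the tool from outside, world axes, zero at the start; "wrist_torque": the same for the moment, N m; "width": finger opening in m; "finger_force": force on a finger pad.
Only numpy, scipy, OpenCV 4.12 (cv2) and the standard library are available. Lean on these libraries where they do the work, as an engineer would, in place of code of your own. Each camera call takes 0.05 s, during which the arm holds its last target. There are 200 camera calls.

### The job

Pick up the wide one of the two aluminium reel cones by its stem and lower it, small end down, fully home in the wide taper cup. Without letting go, lift it just off its taper and rock it clearly over, about fifteen degrees, inside the cup to check that it comes free; then set it back upright and fully home, still holding it, and only then let go. Leave the small cone standing where it is.

Things in the scene. Friction and masses are not known exactly. Their poses are not given: they have to be found in the camera images.
- wide_cone: The wider of two loose aluminium reel cones, about 0.3 kg, standing upright on its small end. From the bottom up: a taper 32 mm across at the underside growing to 76 mm at 27 mm height, a 5 mm straight rim 76 mm across, then a round stem 24 mm in diameter from 32 to 77 mm height, to grip from above. Origin: centre of its underside; z up along the stem.
- wide_cup: The larger of two dark steel taper cups, fixed to the bench; bolted flange 104 mm across. Conical cavity, open above, matching the wide cone; rim 44 mm above the bench, 68 mm inside, 83 mm outside. Origin: centre of its underside on the bench, z up. Fully home, the wide cone's underside is 21 to 22 mm above this origin, on its axis. Lifted 14 mm from there it can tilt 15 degrees about its rim's centre.
- small_cone: The small reel cone, to be left alone: plain aluminium like the wide one, loose, standing upright on its small end; 24 mm in diameter at the underside, rim 52 mm wide at 17 to 22 mm height, the same 24 mm stem from 22 to 67 mm height. Origin: centre of its underside; z points up.
- small_cup: The small taper cup for the small cone, not used here: dark steel, fixed to the bench on a flange 80 mm in diameter, rim 34 mm above the bench, 59 mm outside. Origin: centre of its underside; z points up.
There are look-alikes about, which are no part of the job. Leave any turquoise look-alike of the wide_cup alone. Leave any blue look-alike of the wide_cone alone.

How it is judged:
By the outcome, as a careful person would: the job done as asked, in the order asked, and still so for the second after the job is handed in, with the robot touching nothing.
It also fails if it takes over 50 s, if anything falls off the work surface, if the arm or the gripper's body presses on something with over 40 N, if the wrist force passes 120 N, or if a joint passes its speed limit or range.

## Working session

There is one attempt and no reset: what is moved stays moved. The work goes in short steps, Python scripts to look and compute and a tool call to move; the robot and the scene stay as the last step left them, time stands still between calls to the robot, and variables do not carry over. Pictures are saved under pics/ and viewed, at most 10 in all, crops included, and the job is handed in when it is done.

Besides the shell and the picture viewer there is one more tool, called after "Emit:" as name(argument=value, ...) on one line, values as JSON. servo_tool: Moves the arm, as the interface text tells. Scaled input: -1 to 1 covers 0.1 m each way for a shift and pi/2 rad each way for a turn. Its arguments: {"type":"object","properties":{"plan":{"type":"array","items":{"type":"array","items":{"type":"number"}}}},"required":["plan"]}

```bash
mkdir -p pics
python3 - <<'E'
from bench import robot
import cv2
o=robot.get_obs();print(o)
for c in("scene","top"):
    im=robot.snapshot(c);cv2.imwrite(f"pics/{c}0.png",im[:,:,::-1])
    p=robot.camera_params(c);print(c,p)
    for t in("wide_cone","small_cone","wide_cup","small_cup"):
        print(t,[(d["extent"],round(d["conf"],2)) for d in robot.find_in(t,c)])
print(robot.camera_params("wrist"))
E
```

```text
{'time': 0.0, 'joint_positions': array([-1.31910185e+00,  8.79591685e-02,  1.37223465e+00,  4.99935064e-06,
        1.68359903e+00, -1.03065192e-01]), 'qvel': array([ 1.20054250e-04,  2.32715418e-03, -3.15163317e-04,  1.20951118e-03,
       -4.32738438e-05,  1.10588968e-03]), 'joint_torque': array([-3.73296816e-04, -3.40172303e+01, -3.02428329e+01,  7.16075208e-02,
        3.27628513e-02, -1.54434574e-04]), 'tool_pos': array([ 0.19093894, -0.51525198,  0.22131181]), 'ee_rot': array([-3.13940465e+00, -2.31304005e-04,  3.54759978e-01]), 'wrist_force': array([-0.5431728 , -1.09156713,  0.8120767 ]), 'wrist_torque': array([0.01773848, 0.01733099, 0.0043944 ]), 'finger_force': 0.0, 'width': 0.09391484166604296}
scene {'camera_matrix': array([[461.69770209,   0.        , 281.188516  ],
       [  0.        , 461.69770209, 210.442831  ],
       [  0.        ,   0.        ,   1.        ]]), 'distortion': array([-0.09811489,  0.        ,  0.        ,  0.        ,  0.        ]), 'rvec': array([ 1.91228012,  1.89399132, -0.56745009]), 'tvec': array([-0.01128478, -0.3514504 ,  1.2690301 ])}
wide_
[... 875 characters left out ...]
.9, 175.8, 40.8, 31.5], 0.56)]
small_cup [([206.1, 189.7, 34.1, 35.4], 0.61)]
{'camera_matrix': array([[374.77531592,   0.        , 278.82858412],
       [  0.        , 374.77531592, 206.5462858 ],
       [  0.        ,   0.        ,   1.        ]]), 'distortion': array([-0.04884717,  0.        ,  0.        ,  0.        ,  0.        ]), 'tool_from_camera': array([[-1.90521232e-04, -9.70437945e-01, -2.41350697e-01,
         7.09001577e-02],
       [ 9.99999930e-01, -1.07113727e-04, -3.58706209e-04,
         8.52175316e-04],
       [ 3.22250143e-04, -2.41350748e-01,  9.70437897e-01,
        -1.61641476e-01],
       [ 0.00000000e+00,  0.00000000e+00,  0.00000000e+00,
         1.00000000e+00]])}
```

Run:
```python
import cv2,numpy as np
a=cv2.imread("pics/scene0.png");b=cv2.imread("pics/top0.png")
cv2.imwrite("pics/both.png",cv2.resize(np.vstack([a,b]),(560,840))[:,:] if 0 else cv2.resize(np.hstack([a,b]),(800,300)))
```

```text
(no output)
```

View pics/top0.png

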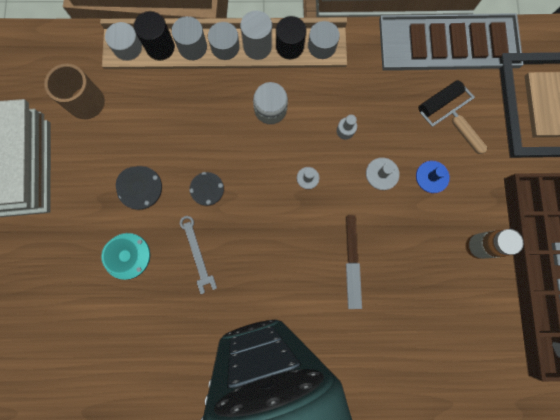

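View pics/scene0.png

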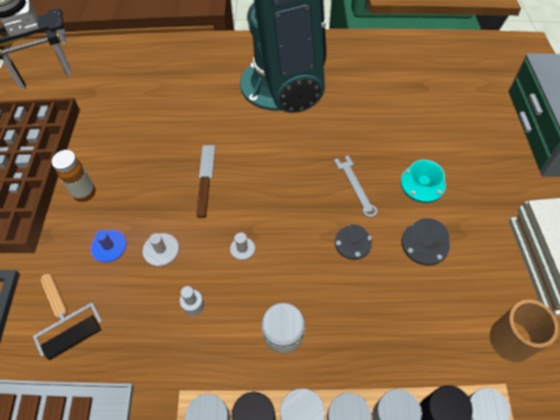

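Top view: wide cone (plain) at about (383,174), blue look-alike at (433,177), small cone at (308,178), dark wide cup at (139,188), turquoise look-alike at (125,256). The scene view agrees: wide cone at (160,249), wide cup at (426,241).

```bash
cat > h.py <<'E'
import numpy as np,cv2
from scipy.spatial.transform import Rotation as R
from bench import robot
def ray(c,px,z,T=None):
    "pixel -> world point at height z; T=(tool_pos, ee_rot) for wrist"
    p=robot.camera_params(c)
    n=cv2.undistortPoints(np.array([[px]],float),p["camera_matrix"],p["distortion"])[0,0]
    d=np.array([*n,1.])
    if c=="wrist":
        W=R.from_euler("xyz",T[1]).as_matrix();M=p["tool_from_camera"]
        o=W@M[:3,3]+T[0];d=W@M[:3,:3]@d
    else:
        A=cv2.Rodrigues(p["rvec"])[0];o=-A.T@p["tvec"];d=A.T@d
    return o+d*(z-o[2])/d[2]
def proj(c,P,T=None):
    p=robot.camera_params(c);P=np.array(P,float).reshape(-1,3)
    if c=="wrist":
        W=np.eye(4);W[:3,:3]=R.from_euler("xyz",T[1]).as_matrix();W[:3,3]=T[0]
        V=np.linalg.inv(W@p["tool_from_camera"]);rv=cv2.Rodrigues(V[:3,:3])[0];tv=V[:3,3]
    else: rv,tv=p["rvec"],p["tvec"]
    return cv2.projectPoints(P,rv,tv,p["camera_matrix"],p["distortion"])[0][:,0]
def circ(c,x,y,z,r,T=None):
    a=np.linspace(0,2*np.pi,73);return proj(c,np.c_[x+r*np.cos(a),y+r*np.sin(a),0*a+z],T)
E
python3 - <<'E'
from h import *
for c in("top","scene"):
    print(c,proj(c,[0.191,-.515,.221]))
    print(cv2.Rodrigues(robot.camera_params(c)["rvec"])[0].T@-robot.camera_params(c)["tvec"])
print("cone top",ray("top",(383,174),.03),"scene",ray("scene",(160,249),.03))
print("small",ray("top",(308,178),.02),"scene",ray("scene",(242.5,247),.02))
print("cup",ray("top",(139,188),.005),ray("scene",(426,241.5),.005))
E
```

```text
top [[590.1479365  338.41992962]]
[0.3008477  0.01317474 0.91558981]
scene [[42.75734651 73.54785346]]
[0.97947738 0.01776818 0.87999458]
cone top [ 0.52640831 -0.24568207  0.03      ] scene [ 0.52869721 -0.24552199  0.03      ]
small [ 0.52179119 -0.07379089  0.02      ] scene [ 0.52031434 -0.07298978  0.02      ]
cup [0.50657504 0.3209586  0.005     ] [0.50476405 0.32239656 0.005     ]
```

Emit:
servo_tool(plan=[[1,-0.34,0,0,0,0,50],[1,-0.34,0,0,0,0,50],[1,-0.34,0,0,0,0,50]])

```text
time: 0.75
tool_pos: [0.2751, -0.4471, 0.2226]
ee_rot: [-3.141, -0.002, 0.356]
wrist_force: [0.3, -0.2, -0.6]
width: 0.0775
finger_force: 0.0
```

Emit:
servo_tool(plan=[[1,-0.34,0,0,0,0,50],[1,-0.34,0,0,0,0,50],[1,-0.34,0,0,0,0,50]])

```text
time: 1.0
tool_pos: [0.3576, -0.3798, 0.2228]
ee_rot: [-3.141, -0.002, 0.358]
wrist_force: [-0.8, 0.2, 0.4]
width: 0.0572
finger_force: 0.0
```

Emit:
servo_tool(plan=[[1,-0.34,0,0,0,0,50],[1,-0.34,0,0,0,0,50],[1,-0.34,0,0,0,0,50],[1,-0.34,0,0,0,0,50],[1,-0.34,0,0,0,0,50],[1,-0.34,0,0,0,0,50]])

```text
time: 1.5
tool_pos: [0.4365, -0.3163, 0.2224]
ee_rot: [3.141, 0.001, 0.355]
wrist_force: [-0.9, 0.3, 0.1]
width: 0.0502
finger_force: 0.0
```

Run:
```python
from h import *
o=robot.get_obs();T=(o["tool_pos"],o["ee_rot"]);print(o["time"],T,o["joint_positions"],o["wrist_force"])
im=robot.snapshot("wrist")[:,:,::-1].copy()
for t in("wide_cone",):
    for d in robot.find_in(t,"wrist"): print(d, ray("wrist",d["extent"][:2],.03,T))
for z,r in((.032,.038),(.077,.012)):
    cv2.polylines(im,[circ("wrist",.5275,-.2455,z,r,T).astype(int)],True,(0,255,0),1)
cv2.imwrite("pics/w1.png",im)
```

```text
1.5 (array([ 0.43650175, -0.31629568,  0.22244973]), array([3.14129698e+00, 7.56519951e-04, 3.54605409e-01])) [-7.31746498e-01  6.29452949e-02  1.39667354e+00 -8.12190984e-04
  1.68206446e+00  4.84354161e-01] [-0.88072172  0.25777532  0.1235481 ]
{'extent': [355.1, 120.8, 85.7, 81.7], 'conf': 0.61} [ 0.52169814 -0.36083413  0.03      ]
{'extent': [241.2, 67.6, 84.4, 89.8], 'conf': 0.6} [ 0.52931973 -0.2467826   0.03      ]
```

View pics/w1.png

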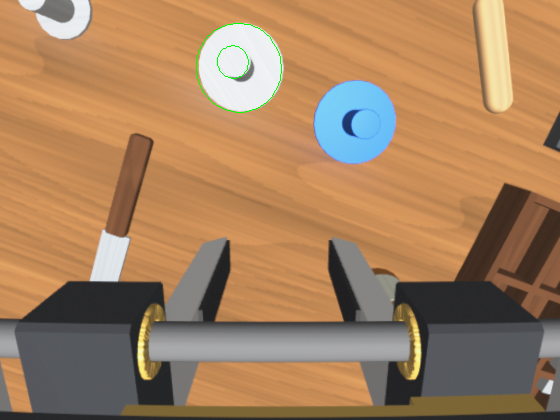

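Wrist view: the white wide cone at (240,67) with the predicted outline right on it; blue cone at (355,122), knife to the left, all clear of the approach.

Emit:
servo_tool(plan=[[1,-0.34,0.4,0,0,0,50],[1,-0.34,0.4,0,0,0,50],[1,-0.34,0.4,0,0,0,50],[1,-0.34,0.4,0,0,0,50],[1,-0.34,0.4,0,0,0,50],[1,-0.34,0.4,0,0,0,50]])

```text
time: 2.1
tool_pos: [0.5181, -0.2506, 0.1828]
ee_rot: [3.141, 0.001, 0.353]
wrist_force: [-0.2, 0.1, 0.2]
width: 0.0498
finger_force: 0.0
```

Run:
```python
from h import *
o=robot.get_obs();T=(o["tool_pos"],o["ee_rot"]);print(o["time"],T)
im=robot.snapshot("wrist")[:,:,::-1].copy()
for t in("wide_cone",):
    for d in robot.find_in(t,"wrist"): print(d, ray("wrist",d["extent"][:2],.03,T))
for z,r in((.032,.038),(.077,.012)):
    cv2.polylines(im,[circ("wrist",.528,-.246,z,r,T).astype(int)],True,(0,255,0),1)
cv2.imwrite("pics/w2.png",im)
W=R.from_euler("xyz",T[1]).as_matrix();print(W.T@(np.array([.528,-.246,.054])-T[0]))
```

```text
2.1 (array([ 0.51814807, -0.25056692,  0.18284723]), array([3.14075688e+00, 5.70624040e-04, 3.53277694e-01]))
{'extent': [396.0, 238.0, 89.3, 82.6], 'conf': 0.72} [ 0.52045913 -0.36152599  0.03      ]
{'extent': [277.9, 185.9, 89.7, 90.0], 'conf': 0.56} [ 0.52826107 -0.24691367  0.03      ]
[ 0.01089708 -0.00098404  0.12884026]
```

View pics/w2.png

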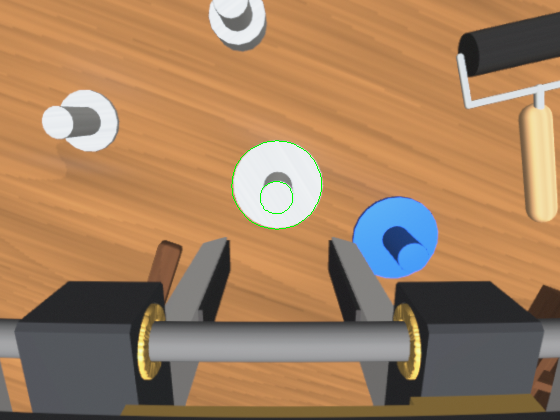

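The outline sits on the wide cone's rim (278,185) and stem top (277,197). Descending.

Emit:
servo_tool(plan=[[0.11,0,0,0,0,0,50],[0.11,0,0.35,0,0,0,50],[0.11,0,0.7,0,0,0,50],[0.11,0,1,0,0,0,50],[0.11,0,1,0,0,0,50],[0.11,0,1,0,0,0,50]])

```text
time: 2.7
tool_pos: [0.5283, -0.2453, 0.0813]
ee_rot: [-3.139, 0.002, 0.354]
wrist_force: [0.4, 0.3, 0.2]
width: 0.0501
finger_force: 0.0
```

Emit:
servo_tool(plan=[[0,0,0.1,0,0,0,50],[0,0,0.2,0,0,0,50],[0,0,0.29,0,0,0,50],[0,0,0.29,0,0,0,50],[0,0,0.29,0,0,0,50]])

```text
time: 3.12
tool_pos: [0.529, -0.2453, 0.0532]
ee_rot: [-3.141, 0.001, 0.355]
wrist_force: [1.2, 0.1, 1.4]
width: 0.0498
finger_force: 0.0
```

Emit:
servo_tool(plan=[[0,0,0,0,0,0,15],[0,0,0,0,0,0,15],[0,0,0,0,0,0,15],[0,0,0,0,0,0,15],[0,0,0,0,0,0,15],[0,0,0,0,0,0,15],[0,0,0,0,0,0,15],[0,0,0,0,0,0,15]])

```text
time: 3.78
tool_pos: [0.5295, -0.2455, 0.0539]
ee_rot: [3.141, -0.0, 0.355]
wrist_force: [-0.2, 0.4, 1.9]
width: 0.023
finger_force: 30.0
```

Emit:
servo_tool(plan=[[0,0,-0.2,0,0,0,15],[0,0,-0.4,0,0,0,15],[0,0,-0.7,0,0,0,15],[0,0,-1,0,0,0,15],[0,0,-1,0,0,0,15],[0,0,-1,0,0,0,15]])

```text
time: 4.28
tool_pos: [0.5299, -0.2459, 0.1544]
ee_rot: [3.139, -0.002, 0.355]
wrist_force: [0.3, -0.6, -3.6]
width: 0.023
finger_force: 30.0
```

Emit:
servo_tool(plan=[[0.1,-0.32,0,0,0,0,15],[0.2,-0.64,0,0,0,0,15],[0.3,-0.96,0,0,0,0,15]])

```text
time: 4.53
tool_pos: [0.5219, -0.1436, 0.1492]
ee_rot: [-3.137, 0.005, 0.353]
wrist_force: [-0.0, 0.4, -3.5]
width: 0.023
finger_force: 30.0
```

Emit:
servo_tool(plan=[[0.1,-0.32,0,0,0,0,15],[0.2,-0.64,0,0,0,0,15],[0.3,-0.96,0,0,0,0,15]])

```text
time: 4.78
tool_pos: [0.5165, -0.0428, 0.1494]
ee_rot: [-3.138, 0.006, 0.354]
wrist_force: [0.7, 0.7, -3.1]
width: 0.0231
finger_force: 30.0
```

Emit:
servo_tool(plan=[[0.1,-0.32,0,0,0,0,15],[0.2,-0.64,0,0,0,0,15],[0.3,-0.96,0,0,0,0,15]])

```text
time: 5.03
tool_pos: [0.5112, 0.0574, 0.1495]
ee_rot: [-3.14, 0.006, 0.355]
wrist_force: [1.1, 0.1, -3.6]
width: 0.0229
finger_force: 30.0
```

Emit:
servo_tool(plan=[[0.1,-0.32,0,0,0,0,15],[0.2,-0.64,0,0,0,0,15],[0.3,-0.96,0,0,0,0,15],[0.3,-0.96,0,0,0,0,15],[0.3,-0.96,0,0,0,0,15],[0.3,-0.96,0,0,0,0,15]])

```text
time: 5.53
tool_pos: [0.507, 0.1558, 0.1506]
ee_rot: [3.141, 0.005, 0.355]
wrist_force: [-0.1, -0.1, -3.2]
width: 0.0229
finger_force: 30.0
```

Run:
```python
from h import *
o=robot.get_obs();T=(o["tool_pos"],o["ee_rot"]);print(o["time"],T,o["joint_positions"])
im=robot.snapshot("wrist")[:,:,::-1].copy();cv2.imwrite("pics/w3raw.png",im)
for t in("wide_cup","wide_cone"):
    for d in robot.find_in(t,"wrist"): print(t,d, ray("wrist",d["extent"][:2],.02,T))
for z,r in((.044,.0415),(.044,.034)):
    cv2.polylines(im,[circ("wrist",.5057,.3217,z,r,T).astype(int)],True,(0,255,0),1)
W=R.from_euler("xyz",T[1]).as_matrix()
for h,r in((.032,.038),(.0,.016)):   # held cone, nominal: TCP .0535 above underside
    a=np.linspace(0,6.28,60);P=np.c_[r*np.cos(a),r*np.sin(a),0*a+.0535-h]@W.T+T[0]
    cv2.polylines(im,[proj("wrist",P,T).astype(int)],True,(0,0,255),1)
cv2.imwrite("pics/w3.png",im)
```

```text
5.5333 (array([0.50699227, 0.15578795, 0.1506275 ]), array([3.14148147, 0.00503739, 0.3553347 ])) [ 1.91791372e-01  7.26893088e-02  1.52913344e+00 -9.30178757e-04
  1.54472199e+00  1.40727927e+00]
wide_cup {'extent': [84.0, 124.8, 147.0, 128.3], 'conf': 0.87} [0.51371785 0.3181591  0.02      ]
wide_cup {'extent': [45.8, 273.9, 89.6, 84.9], 'conf': 0.56} [0.37901115 0.32163287 0.02      ]
wide_cone {'extent': [279.7, 254.6, 142.8, 136.3], 'conf': 0.57} [0.46656511 0.13921487 0.02      ]
```

View pics/w3.png

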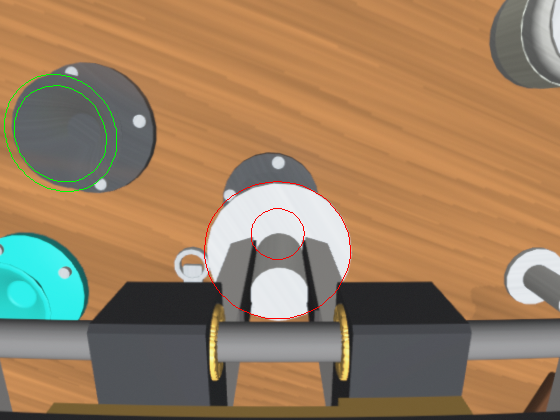

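Emit:
servo_tool(plan=[[0.15,-0.3,0,0,0,0,15],[0.15,-0.6,0,0,0,0,15],[0.15,-0.6,0,0,0,0,15],[0.15,-0.6,0,0,0,0,15],[0.15,-0.6,0,0,0,0,15],[0.15,-0.6,0,0,0,0,15]])

```text
time: 6.18
tool_pos: [0.5019, 0.2165, 0.1534]
ee_rot: [3.141, 0.0, 0.353]
wrist_force: [-0.1, 0.1, -2.9]
width: 0.023
finger_force: 30.0
```

Run:
```python
from h import *
from scipy.optimize import least_squares
rs=[]
for i in range(3):
    o=robot.get_obs();T=(o["tool_pos"],o["ee_rot"]);print(T)
    im=robot.snapshot("wrist")[:,:,::-1].copy()
im2=im.copy();cv2.imwrite("pics/w4raw.png",im)
g=cv2.GaussianBlur(cv2.cvtColor(im,cv2.COLOR_BGR2HSV),(3,3),0)
m=((g[:,:,1]<60)&(g[:,:,2]<130)).astype(np.uint8);print(m.sum())
cs,_=cv2.findContours(m,cv2.RETR_EXTERNAL,cv2.CHAIN_APPROX_NONE)
for c in sorted(cs,key=cv2.contourArea)[-4:]: print(cv2.boundingRect(c),cv2.contourArea(c))
c0=proj("wrist",[.5057,.3217,.044],T)[0];print(c0)
x,y=int(c0[0]),int(c0[1])
crop=im[max(0,y-80):y+80,max(0,x-80):x+120]
lab=cv2.cvtColor(crop,cv2.COLOR_BGR2GRAY)
cr=cv2.createCLAHE(6,(4,4)).apply(lab)
cr=cv2.cvtColor(cv2.resize(cr,None,fx=3,fy=3,interpolation=cv2.INTER_CUBIC),cv2.COLOR_GRAY2BGR)
off=np.array([max(0,x-80),max(0,y-80)])
for z,r,col in((.044,.0415,(0,255,0)),(.044,.034,(0,255,255)),(.006,.052,(0,0,255))):
    cv2.polylines(cr,[((circ("wrist",.5057,.3217,z,r,T)-off)*3).astype(int)],True,col,1)
cv2.imwrite("pics/w4.png",cr);print(cr.shape)
for c in ("scene",):
    s=robot.snapshot(c);cv2.imwrite("pics/s4.png",s[:,:,::-1])
```

```text
(array([0.50189371, 0.21650679, 0.15337551]), array([3.14094545e+00, 1.64322052e-04, 3.53042238e-01]))
(array([0.50189819, 0.21652792, 0.1534013 ]), array([3.14108800e+00, 1.32792306e-04, 3.52937621e-01]))
(array([0.50190395, 0.21666481, 0.15345063]), array([ 3.14121170e+00, -1.29825097e-06,  3.53023497e-01]))
57515
(0, 361, 560, 59) 2157.0
(306, 173, 80, 88) 3303.0
(96, 86, 132, 126) 12756.5
(0, 235, 560, 171) 40596.5
[144.00616559 158.00326557]
(480, 600, 3)
```

View pics/w4.png

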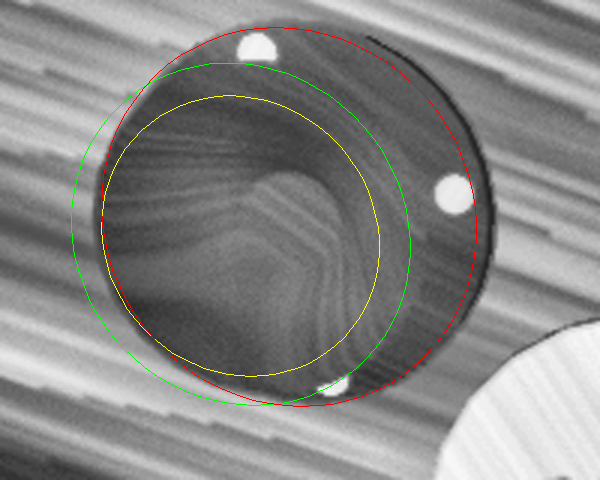

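The overlay is about 5 px (4 mm) left of the cup; I'll fit the silhouette.

```bash
cat > fit.py <<'E'
from h import *
from scipy.optimize import least_squares
def sil(im,c,seed,s,v):
    g=cv2.GaussianBlur(cv2.cvtColor(im,cv2.COLOR_BGR2HSV),(3,3),0)
    m=((g[:,:,1]<s)&(g[:,:,2]<v)).astype(np.uint8)
    cs,_=cv2.findContours(m,cv2.RETR_EXTERNAL,cv2.CHAIN_APPROX_NONE)
    cs=[k for k in cs if cv2.pointPolygonTest(k,seed,True)>-15 and cv2.contourArea(k)>200]
    return cv2.convexHull(np.vstack(cs))
def model(c,x,y,T):
    P=np.vstack([circ(c,x,y,z,r,T) for z,r in((0,.052),(.006,.052),(.044,.0415))]).astype(np.float32)
    return cv2.convexHull(P)
def fit(im,c,s,v,T=None):
    seed=tuple(float(k) for k in proj(c,[.5057,.3217,.02],T)[0])
    h=sil(im,c,seed,s,v).astype(np.float32)
    per=np.vstack([np.linspace(h[i,0],h[(i+1)%len(h),0],9)[:-1] for i in range(len(h))])
    f=lambda p:[cv2.pointPolygonTest(model(c,p[0],p[1],T),(float(q[0]),float(q[1])),True)+p[2]*100 for q in per]
    r=least_squares(f,[.5057,.3217,0],loss="soft_l1",diff_step=1e-3)
    print(c,len(h),r.x,"rms px",np.std(f(r.x)));return r.x
E
python3 - <<'E'
from fit import *
T=(np.array([.5019,.2166,.1534]),np.array([3.1411,.0001,.3530]))
fit(cv2.imread("pics/w4raw.png"),"wrist",60,130,T)
fit(cv2.imread("pics/top0.png"),"top",90,90)
fit(cv2.imread("pics/scene0.png"),"scene",90,90)
E
```

```text
Traceback (most recent call last):
  File "fit.py", line 17, in fit
    r=least_squares(f,[.5057,.3217,0],loss="soft_l1",diff_step=1e-3)
  File "fit.py", line 16, in <lambda>
    f=lambda p:[cv2.pointPolygonTest(model(c,p[0],p[1],T),(float(q[0]),float(q[1])),True)+p[2]*100 for q in per]
                                     ~~~~~^^^^^^^^^^^^^^^
  File "fit.py", line 10, in model
    P=np.vstack([circ(c,x,y,z,r,T) for z,r in((0,.052),(.006,.052),(.044,.0415))]).astype(np.float32)
                 ~~~~^^^^^^^^^^^^^
  File "h.py", line 23, in circ
    a=np.linspace(0,2*np.pi,73);return proj(c,np.c_[x+r*np.cos(a),y+r*np.sin(a),0*a+z],T)
                                       ~~~~^^^^^^^^^^^^^^^^^^^^^^^^^^^^^^^^^^^^^^^^^^^^^^
  File "h.py", line 16, in proj
    p=robot.camera_params(c);P=np.array(P,float).reshape(-1,3)
ValueError: time passes only in moves, steps and waits
```

```bash
sed -i 's/robot\.camera_params(c)/cam(c)/; s/^def ray/import functools\ncam=functools.cache(lambda c:robot.camera_params(c))\ndef ray/' h.py
python3 - <<'E'
s=open("fit.py").read()
a=s.index("    f=lambda");b=s.index("    r=least")
s=s[:a]+'''    def f(p):
        M=model(c,p[0],p[1],T)
        return [cv2.pointPolygonTest(M,(float(q[0]),float(q[1])),True)+p[2]*100 for q in per]
'''+s[b:]
open("fit.py","w").write(s)
E
cat > run.py <<'E'
from fit import *
T=(np.array([.5019,.2166,.1534]),np.array([3.1411,.0001,.3530]))
fit(cv2.imread("pics/w4raw.png"),"wrist",60,130,T)
fit(cv2.imread("pics/top0.png"),"top",90,90)
fit(cv2.imread("pics/scene0.png"),"scene",90,90)
E
python3 run.py
```

```text
wrist 52 [ 0.509209    0.31803976 -0.01460313] rms px 0.7279663950754914
top 28 [ 0.50799171  0.32077979 -0.00279018] rms px 0.3754611282034911
scene 29 [ 0.50864446  0.31933525 -0.01507966] rms px 0.23420485688159343
```

Emit:
servo_tool(plan=[[0.21,-0.47,0,0,0,0,15],[0.42,-0.93,0,0,0,0,15],[0.42,-0.93,0.25,0,0,0,15],[0.42,-0.93,0.48,0,0,0,15],[0.42,-0.93,0.48,0,0,0,15],[0.42,-0.93,0.48,0,0,0,15],[0.42,-0.93,0.48,0,0,0,15],[0.42,-0.93,0.48,0,0,0,15]])

```text
time: 7.05
tool_pos: [0.51, 0.3193, 0.1077]
ee_rot: [-3.141, -0.004, 0.354]
wrist_force: [-0.2, 0.9, -2.3]
width: 0.023
finger_force: 30.0
```

Run:
```python
from fit import *
o=robot.get_obs();T=(o["tool_pos"],o["ee_rot"]);print(T,o["joint_positions"])
fs=[]
for i in range(2):
    im=robot.snapshot("wrist")[:,:,::-1].copy();q=robot.get_obs();fs.append(q["wrist_force"]);print(q["tool_pos"],q["ee_rot"])
print(np.mean(fs,0))
for c,z in (("top",.1),):
    s=robot.snapshot(c);cv2.imwrite("pics/t5.png",s[:,:,::-1])
for x,y in((.5088,.3188),):
  for z,r in((0.044,.0415),(.006,.052)):
    cv2.polylines(im,[circ("wrist",x,y,z,r,T).astype(int)],True,(0,255,0),1)
cv2.imwrite("pics/w5.png",cv2.resize(im[60:400,130:430],None,fx=1.7,fy=1.7))
```

```text
(array([0.50996578, 0.3192914 , 0.10766786]), array([-3.14139352, -0.00359913,  0.35353028])) [ 4.65295752e-01  2.46450350e-01  1.41745512e+00 -2.04482280e-04
  1.47408830e+00  1.68258082e+00]
[0.50999777 0.31934938 0.10783049] [-3.14135946 -0.0039736   0.35351163]
[0.50985994 0.31936504 0.10764874] [-3.14131129 -0.00364113  0.35359567]
[ 0.00870007  0.27432421 -2.72169055]
```

View pics/w5.png

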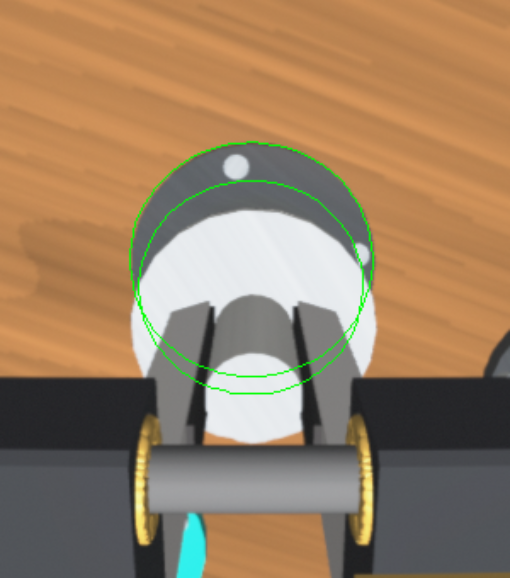

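The fitted cup outline coincides with the flange edge (centre ≈ (250,265) in the crop), and the cone is centred over it. Lowering with force watch.

Emit:
servo_tool(plan=[[0,0,0.08,0,0,0,15],[0,0,0.16,0,0,0,15],[0,0,0.24,0,0,0,15],[0,0,0.27,0,0,0,15],[0,0,0.27,0,0,0,15],[0,0,0.27,0,0,0,15]])

```text
time: 7.7
tool_pos: [0.5082, 0.3194, 0.0777]
ee_rot: [3.141, 0.002, 0.355]
wrist_force: [0.5, 0.9, -3.4]
width: 0.023
finger_force: 30.0
```

Emit:
servo_tool(plan=[[0,0,0.02,0,0,0,15],[0,0,0.03,0,0,0,15],[0,0,0.03,0,0,0,15],[0,0,0.03,0,0,0,15],[0,0,0.03,0,0,0,15]])

```text
time: 8.12
tool_pos: [0.5089, 0.3196, 0.0757]
ee_rot: [3.141, -0.001, 0.355]
wrist_force: [0.9, -0.7, -2.9]
width: 0.0228
finger_force: 30.0
```

Emit:
servo_tool(plan=[[0,0,0.01,0,0,0,15],[0,0,0.01,0,0,0,15],[0,0,0.01,0,0,0,15]])

```text
time: 8.37
tool_pos: [0.5092, 0.3195, 0.0751]
ee_rot: [3.141, -0.001, 0.355]
wrist_force: [1.4, -0.7, 0.0]
width: 0.0227
finger_force: 30.0
```

Emit:
servo_tool(plan=[[0,0,0.01,0,0,0,15],[0,0,0.01,0,0,0,15],[0,0,0.01,0,0,0,15]])

```text
time: 8.62
tool_pos: [0.5094, 0.3196, 0.075]
ee_rot: [3.141, -0.002, 0.355]
wrist_force: [1.2, -2.0, 5.1]
width: 0.0232
finger_force: 30.0
```

Emit:
servo_tool(plan=[[0,0,0.01,0,0,0,15],[0,0,0.01,0,0,0,15],[0,0,0.01,0,0,0,15]])

```text
time: 8.87
tool_pos: [0.5094, 0.3196, 0.075]
ee_rot: [3.141, -0.003, 0.355]
wrist_force: [-1.5, -2.4, 9.3]
width: 0.0227
finger_force: 30.0
```

Emit:
servo_tool(plan=[[0,0.005,0.01,0,0,0,15],[0,0.005,0.01,0,0,0,15],[0,0.005,0.01,0,0,0,15]])

```text
time: 9.12
tool_pos: [0.5095, 0.3195, 0.0749]
ee_rot: [-3.141, -0.003, 0.355]
wrist_force: [-2.8, -3.3, 11.6]
width: 0.0231
finger_force: 30.0
```

Emit:
servo_tool(plan=[[-0.01,0.005,0,0,0,0,15],[-0.01,0.005,0,0,0,0,15],[-0.01,0.005,0,0,0,0,15],[-0.01,0.005,0,0,0,0,15]])

```text
time: 9.45
tool_pos: [0.5094, 0.3194, 0.0749]
ee_rot: [-3.14, -0.005, 0.355]
wrist_force: [-1.2, -1.2, 10.6]
width: 0.0231
finger_force: 30.0
```

Run:
```python
from h import *
import numpy as np
F=[]
for i in range(4):
    im=robot.snapshot("scene");o=robot.get_obs();F.append(np.r_[o["wrist_force"],o["wrist_torque"],o["tool_pos"],o["ee_rot"]])
print(np.mean(F,0).round(4))
```

```text
[-1.05300e+00 -1.01200e+00  1.03071e+01 -2.50000e-01  2.80100e-01
 -4.90000e-03  5.09400e-01  3.19400e-01  7.49000e-02 -3.14030e+00
 -5.10000e-03  3.54900e-01]
```

Home: z stops at 0.0749 with ~13 N down and about 1 N sideways. Now lift.

Emit:
servo_tool(plan=[[0,0,-0.03,0,0,0,15],[0,0,-0.07,0,0,0,15],[0,0,-0.12,0,0,0,15],[0,0,-0.17,0,0,0,15],[0,0,-0.17,0,0,0,15],[0,0,-0.17,0,0,0,15],[0,0,-0.17,0,0,0,15]])

```text
time: 10.23
tool_pos: [0.5077, 0.3182, 0.0879]
ee_rot: [3.141, 0.001, 0.355]
wrist_force: [0.6, 0.4, -3.4]
width: 0.0234
finger_force: 30.0
```

Emit:
servo_tool(plan=[[0.01,-0.003,-0.012,0,0,0,15],[0.01,-0.003,-0.012,0,0,0,15],[0.01,-0.003,-0.012,0,0,0,15]])

```text
time: 10.48
tool_pos: [0.5089, 0.319, 0.0895]
ee_rot: [3.142, 0.0, 0.355]
wrist_force: [-0.3, -0.9, -3.5]
width: 0.0229
finger_force: 30.0
```

Emit:
servo_tool(plan=[[0,0.013,0,0.033,0,0,15],[0,0.025,0.001,0.067,0,0,15],[0,0.038,0.003,0.1,0,0,15],[0,0.038,0.003,0.1,0,0,15]])

```text
time: 10.82
tool_pos: [0.5109, 0.3134, 0.0888]
ee_rot: [-2.985, 0.001, 0.352]
wrist_force: [-0.4, -0.8, -3.5]
width: 0.0229
finger_force: 30.0
```

Emit:
servo_tool(plan=[[0,0.013,0,0.033,0,0,15],[0,0.025,0.001,0.07,0,0,15],[0,0.025,0.001,0.07,0,0,15],[0,0.025,0.001,0.07,0,0,15],[0,0.025,0.001,0.07,0,0,15]])

```text
time: 11.23
tool_pos: [0.5109, 0.3133, 0.0889]
ee_rot: [-2.876, 0.0, 0.355]
wrist_force: [0.4, -0.7, -3.0]
width: 0.0233
finger_force: 30.0
```

Run:
```python
from h import *
im=robot.snapshot("scene")[:,:,::-1];o=robot.get_obs();print(o["tool_pos"],o["ee_rot"],o["wrist_force"],o["wrist_torque"])
im2=robot.snapshot("wrist")[:,:,::-1]
a=cv2.resize(im[160:300,360:500],(400,400),interpolation=cv2.INTER_CUBIC)
b=cv2.resize(im2[100:400,130:430],(400,400))
cv2.imwrite("pics/tilt.png",np.hstack([a,b]))
```

```text
[0.5108721  0.31362919 0.08901448] [-2.87586776e+00 -2.16334129e-04  3.55693763e-01] [ 0.60995136  0.02343052 -2.73810247] [-0.28868835 -0.07267742  0.00584898]
```

View pics/tilt.png

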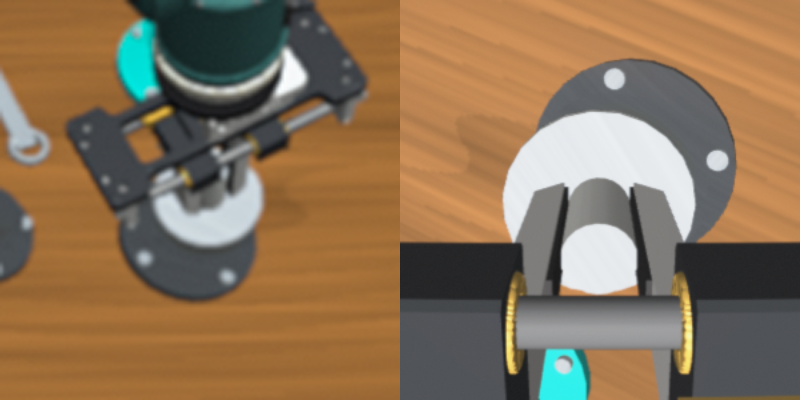

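The cone is gripped and visibly tilted in the cup (rim ellipse at about (208,200) left panel, offset over the flange on the right), 15.2° with no contact force. Set upright.

Emit:
servo_tool(plan=[[0,0,0,0,0,0,15],[0,0,0,0,0,0,15],[0,-0.013,0,-0.033,0,0,15],[0,-0.025,0.001,-0.067,0,0,15],[0,-0.038,0.003,-0.1,0,0,15],[0,-0.05,0.006,-0.135,0,0,15],[0,-0.063,0.009,-0.17,0,0,15],[0,-0.063,0.009,-0.17,0,0,15],[0,-0.063,0.009,-0.17,0,0,15],[0,-0.063,0.009,-0.17,0,0,15]])

```text
time: 12.17
tool_pos: [0.5087, 0.319, 0.0895]
ee_rot: [-3.141, 0.0, 0.355]
wrist_force: [1.0, -0.7, -2.8]
width: 0.0229
finger_force: 30.0
```

Emit:
servo_tool(plan=[[0,0,0.04,0,0,0,15],[0,0,0.08,0,0,0,15],[0,0,0.12,0,0,0,15],[0,0,0.12,0,0,0,15],[0,0,0.12,0,0,0,15]])

```text
time: 12.58
tool_pos: [0.5087, 0.3185, 0.0771]
ee_rot: [3.142, 0.001, 0.354]
wrist_force: [-0.1, 0.4, -3.6]
width: 0.0232
finger_force: 30.0
```

Emit:
servo_tool(plan=[[0,0,0.01,0,0,0,15],[0,0,0.02,0,0,0,15],[0,0,0.02,0,0,0,15],[0,0,0.02,0,0,0,15]])

```text
time: 12.92
tool_pos: [0.509, 0.319, 0.0757]
ee_rot: [3.141, -0.0, 0.355]
wrist_force: [0.5, 0.0, -3.3]
width: 0.0232
finger_force: 30.0
```

Emit:
servo_tool(plan=[[0,0,0.01,0,0,0,15],[0,0,0.02,0,0,0,15],[0,0,0.02,0,0,0,15],[0,0,0.02,0,0,0,15]])

```text
time: 13.25
tool_pos: [0.5094, 0.3194, 0.075]
ee_rot: [-3.141, -0.002, 0.355]
wrist_force: [-0.1, -0.1, 3.3]
width: 0.0226
finger_force: 30.0
```

Run:
```python
from h import *
F=[]
for i in range(3):
    robot.snapshot("scene");o=robot.get_obs();F.append(np.r_[o["wrist_force"],o["wrist_torque"],o["tool_pos"],o["ee_rot"]])
print(np.mean(F,0).round(4))
```

```text
[-5.2600e-01 -4.5900e-02  5.3639e+00 -2.4300e-02  2.0650e-01 -2.4700e-02
  5.0940e-01  3.1940e-01  7.5000e-02 -3.1413e+00 -2.1000e-03  3.5490e-01]
```

Emit:
servo_tool(plan=[[0,0,0.01,0,0,0,15],[0,0,0.01,0,0,0,15],[0,0,0.01,0,0,0,15],[0,0,0.01,0,0,0,15]])

```text
time: 13.73
tool_pos: [0.5095, 0.3194, 0.0749]
ee_rot: [-3.141, -0.003, 0.355]
wrist_force: [-1.8, -0.4, 7.6]
width: 0.0227
finger_force: 30.0
```

Emit:
servo_tool(plan=[[0,0,-0.01,0,0,0,15],[0,0,-0.015,0,0,0,15],[0,0,-0.015,0,0,0,15],[0,0,-0.015,0,0,0,15]])

```text
time: 14.07
tool_pos: [0.5094, 0.3194, 0.0749]
ee_rot: [-3.141, -0.002, 0.355]
wrist_force: [-1.0, 0.4, 5.6]
width: 0.0226
finger_force: 30.0
```

Emit:
servo_tool(plan=[[0,0,0,0,0,0,28],[0,0,0,0,0,0,36],[0,0,0,0,0,0,44],[0,0,0,0,0,0,50],[0,0,0,0,0,0,50],[0,0,0,0,0,0,50],[0,0,0,0,0,0,50],[0,0,0,0,0,0,50]])

```text
time: 14.73
tool_pos: [0.5088, 0.319, 0.074]
ee_rot: [3.141, 0.0, 0.355]
wrist_force: [-0.8, 0.8, -0.0]
width: 0.0499
finger_force: 0.0
```

Released; retreat straight up, then aside, and check.

Emit:
servo_tool(plan=[[0,0,-0.2,0,0,0,50],[0,0,-0.5,0,0,0,50],[0,0,-0.8,0,0,0,50],[0,0,-1,0,0,0,50],[0,0,-1,0,0,0,50],[0,0,-1,0,0,0,50]])

```text
time: 15.23
tool_pos: [0.5096, 0.3194, 0.1757]
ee_rot: [-3.141, -0.003, 0.355]
wrist_force: [0.0, -0.5, -0.5]
width: 0.05
finger_force: 0.0
```

Emit:
servo_tool(plan=[[-0.4,0,0,0,0,0,50],[-0.8,0,-0.3,0,0,0,50],[-1,0,-0.5,0,0,0,50],[-1,0,-0.5,0,0,0,50],[-1,0,-0.5,0,0,0,50],[-1,0,-0.5,0,0,0,50]])

```text
time: 15.73
tool_pos: [0.4149, 0.284, 0.2222]
ee_rot: [3.141, 0.002, 0.355]
wrist_force: [0.7, 1.1, -0.3]
width: 0.0498
finger_force: 0.0
```

Run:
```python
from h import *
o=robot.get_obs();T=(o["tool_pos"],o["ee_rot"]);print(o["time"],T)
im=robot.snapshot("wrist")[:,:,::-1].copy()
for z,r in((.0535,.038),(.0985,.012)):
    cv2.polylines(im,[circ("wrist",.5088,.3188,z,r,T).astype(int)],True,(0,255,0),1)
s=robot.snapshot("scene")[:,:,::-1].copy()
for z,r in((.0535,.038),(.0985,.012)):
    cv2.polylines(s,[circ("scene",.5088,.3188,z,r).astype(int)],True,(0,255,0),1)
a=cv2.resize(s[190:290,210:490],(700,250),interpolation=cv2.INTER_CUBIC);b=cv2.resize(im[0:280],(700,350))
cv2.imwrite("pics/end.png",np.vstack([a,b]))
```

```text
15.7333 (array([0.41486555, 0.28403187, 0.22222048]), array([3.14104996e+00, 2.34692286e-03, 3.54806159e-01]))
```

View pics/end.png

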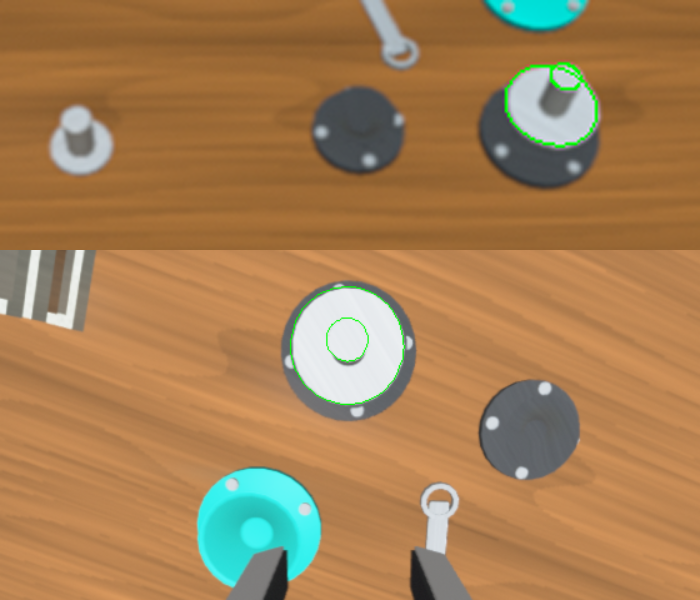

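Both views show the cone upright in the dark wide cup. The outlines predicted for fully home lie on its rim (348,345) and stem top (348,340). The small cone has not moved and the gripper is clear.

```bash
python3 -c "
from bench import robot
print(robot.close_job())"
```

```text
the job is handed in; nothing more can be done
None
```

The wide cone was seated in the wide cup, lifted, rocked about 15° with no contact force, set back fully home and only then released; the small cone and the look-alikes were left alone, and the job was handed in at about 16 s.

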